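# Seat a locating pin in a fixture's unmarked blind hole

## Robot

A 6-joint arm with a two-finger parallel gripper is mounted at the origin on the work surface. World frame = base frame: x ahead of the robot, y to its left, z up, the work surface at z = 0. Lengths are in m, angles in degrees, forces in N, time in s.
With the tool pointing down it reaches from about 0.4 to 0.825 m from the base axis. Payload 7 kg.
Tool frame: the origin (TCP) lies between the finger pads; the fingertips stand 17 mm ahead of it and the grasp point (between the pads) lies 2 mm behind it; x points along the fingers, y is the direction in which the jaws open and shut, and the axes are right-handed (so a half turn about x gives the same grasp; the last joint's range is limited). The gripper opens to 88 mm and grips with 3 to 60 N. Pads are 19 mm wide; open, the fingers measure 130 mm over their backs; the gripper's body (78 mm by 193 mm) begins 47 mm behind the grasp point.
Start: joints at [-58.264, 20.546, 0.682, 0, -70.136, -16.507], TCP at [0.177, -0.651, 0.244] pointing down, gripper open.
Joint ranges: [-176.03, 176.03], [-82.01, 121.73], [-58.28, 71.71], [-173.87, 95.51], [-174.79, -0.11], [-173.66, 173.66]. Speed limits (degrees/s): [136.94, 136.94, 172.46, 180, 180, 180].

## Interface

Orientations are given as [roll, pitch, yaw] about the fixed x, y, z axes, in that order (R = Rz(yaw) Ry(pitch) Rx(roll)).
In Python, from plant import r gives the robot as it stands.
- The arm moves only by the shell command python3 -m jog 'ROWS' [FORCE]. ROWS is a JSON object of lists of equal length, an entry for each row: "fingers": the opening, from 0 (shut) to 1 (fully open); "dp": the shift along the tool's x, y, z in mm, a list of three; "twist": the turn about the tool's x in degrees. In form: {"fingers": [fingers, ...], "dp": [[dx, dy, dz], ...], "twist": [twist, ...]}. A call has exactly 5 rows; each row is the pose to reach, as a shift and turn from the pose measured when the call began, along the tool's axes at that moment; what a row does not reach only later rows make up. A row lasts 1/10 s, in which the tool goes at most 50 mm and 8.59 degrees, less where a joint would pass 70% of its speed; a pose out of reach is approached as far as the arm can. A call with a gripper value outside its range is refused whole. The fingers move at their own pace and stop on an object; FORCE is the grip in N (left out, the last holds). Time passes only in rows, so rows that repeat a pose let the fingers close, or fill a call up. It gives the time, the measured TCP pose, the force and the opening at its end, in the units of the state.
- r.get_state(): the state, without advancing time (a new reading comes with each control period).
- r.capture(name): name is "side" or "top" or "wrist"; returns a dict with "frame" (420x560x3 uint8, red, green, blue), "intrinsics" (3x3 intrinsics, pixels), "D" ([k1, k2, p1, p2, k3] as OpenCV has them; the pictures are not rectified), "pose" (4x4, takes a point from camera to world coordinates). Camera axes: x right, y down, z forward; pixel columns grow to the right and rows downward; lengths in m; the calibration is good to about 2 mm. A picture is of the moment at which its call begins. There is no depth.
- r.close_job(): hands the job in, once; it reports no verdict.
The state is a dict: "time_s": time; "joints": joint angles; "qd": joint speeds; "joint_torque": joint torques, N m; "tcp_pos": TCP position; "eef_rot": TCP orientation; "contact_force": force on the tool from outside, world axes, zero at the start; "moment": the same for the moment, N m; "gripper_width": finger opening in m.
Only numpy, scipy, OpenCV 4.12 (cv2) and the standard library are available. Lean on these libraries where they do the work, as an engineer would, in place of code of your own. Each camera call takes 0.05 s, during which the arm holds its last target. There are 200 camera calls.

## Task

Take the red-handled locating pin out of the grey pin stand, set its tip down on the bare plate of the blue fixture by the yellow marks, and slide it lightly (never pressing with more than 25 N) along the plate's centre line, away from the near clamp, until it drops into the unmarked blind hole. Push it fully home, collar flush on the plate, and let go of it; leave the two other pins in the stand and everything else on the bench where it is.

Things in the scene. Friction and masses are not known exactly. Their poses are not given: they have to be found in the camera images.
- pin: The locating pin to fit: steel, upright, 71 mm tall, 90 g, red round handle. Origin at the centre of its tip, z up along the pin. From the tip up: a cone to 6 mm, a 12 mm shank to 24 mm, a collar 24 mm across to 29 mm, the red handle 16 mm across to 71 mm. At the start it hangs by its collar in any one of the stand's three holes, with 1 mm of sideways play.
- stand: Grey plastic pin stand, fixed, 150 x 50 x 40 mm high. Origin at the centre of its underside, x along its length. Three 15 mm holes, 32 mm deep, in the top at x = -50, 0 and +50 mm hold the three pins, each with its collar on the stand's top, 40 mm up (tips 16 mm above the bench).
- fixture: Blue fixture fixed to the bench, 264 mm long (x), 90 mm wide (y). Origin at the centre of its underside, z up. A bare steel plate is set in it, its top 40 mm up, bare for x from -70 to +70 mm and y from -35 to +35 mm, level with the blue side rails. Beyond that, at each end, a dark steel clamp bar stands 8 mm (bolt heads 11 mm) above the plate. The plate does not move.
- start_mark (a point): Point on the plate's top face, on the centre line, midway between two small yellow marks (5 x 9 mm) on the blue side rails, 50 mm from the fixture's middle (x = -50 mm in the fixture's frame) and 20 mm from the nearer clamp bar. The pin's tip is to be set down within 15 mm of it; the hole lies 30 to 90 mm from it along the fixture's +x.
- plate_mid (a point): Middle of the plate's top face, axes as the fixture's. The plate has one unmarked blind hole, 13 mm across plus a 1 mm chamfer, 26 mm deep, on the centre line (y = 0), anywhere from x = -20 to x = +40 mm from here: it differs every time and is not measured. The pin is home when its collar lies on the plate, its tip 24 mm below this face.
- pin_black: Another pin of the same size with a black handle, in the stand. Not to be moved.
- pin_blue: Another pin of the same size with a blue handle, in the stand. Not to be moved.
- screwdriver: Screwdriver with a red handle lying beyond the fixture. Bystander.
- wrench: Steel open-ended wrench lying to the robot's right. Bystander.
- flange: Turned aluminium flange, 68 mm across and 28 mm high, flat on the bench beyond the stand. Bystander.
- spray_can: White can, 52 mm across, 150 mm tall, standing to the left. Bystander.
- pin_tip (a point): Centre of the red pin's tip face (the same point as the origin of pin). The tip face is 5 mm across; the cone above it widens to the full 12 mm in 6 mm.

How it is judged:
By the outcome, as a careful person would: the job done as asked, in the order asked, and still so for the second after the job is handed in, with the robot touching nothing.
It also fails if it takes over 64 s, if anything falls off the work surface, if the arm or the gripper's body presses on something with over 40 N, if the wrist force passes 120 N, or if a joint passes its speed limit or range.

## Working session

There is one attempt and no reset: what is moved stays moved. The work goes in short steps, Python scripts to look and compute and a shell command to move; the robot and the scene stay as the last step left them, time stands still between calls to the robot, and variables do not carry over. Pictures are saved under pics/ and viewed, on a budget of 10 in all, crops included, one or two more only if the job needs it, and the job is handed in when it is done.

```bash
mkdir -p pics; ls; python3 - <<'E'
from plant import r
import cv2,numpy as np
s=r.get_state(); print(s)
for n in("top","side"):
    c=r.capture(n); cv2.imwrite(f"pics/{n}0.png",c["frame"][:,:,::-1]); np.savez(f"{n}0.npz",**c); print(n,c["intrinsics"].tolist(),c["D"],np.round(c["pose"],3).tolist())
E
```

```text
pics
{'time_s': 0.0, 'joints': array([-5.82651279e+01,  2.05908554e+01,  6.32380214e-01, -2.02025476e-02,
       -7.01362034e+01, -1.65076600e+01]), 'qd': array([ 0.01966563,  0.07310016,  0.05173868, -0.06115813,  0.05073999,
       -0.07295571]), 'joint_torque': array([ 2.75812827e-04, -5.82719886e+01,  2.93051594e+01,  6.99706793e+00,
        7.03178113e-03, -9.70552696e-05]), 'tcp_pos': array([ 0.17714269, -0.65084688,  0.24261837]), 'eef_rot': array([ 95.16674829,  89.90343476, 110.38708012]), 'contact_force': array([ 0.4110147 , -0.33202984, -0.1801847 ]), 'moment': array([-0.03452896, -0.02215235,  0.0202849 ]), 'gripper_width': 0.08750434054749845}
top [[384.5991489990865, 0.0, 275.5448679250702], [0.0, 384.5991489990865, 203.92428682553512], [0.0, 0.0, 1.0]] [-0.00067465  0.          0.          0.          0.        ] [[-0.011, -0.99, 0.14, 0.471], [-1.0, 0.014, 0.016, -0.011], [-0.018, -0.14, -0.99, 1.032], [0.0, 0.0, 0.0, 1.0]]
side [[485.3547534652828, 0.0, 284.2278673855227], [0.0, 485.3547534652828, 212.59805114035834], [0.0, 0.0, 1.0]] [-0.03605309  0.          0.          0.          0.        ] [[-0.97, -0.188, 0.156, 0.448], [-0.245, 0.734, -0.633, 0.744], [0.004, -0.652, -0.758, 0.926], [0.0, 0.0, 0.0, 1.0]]
```

View pics/top0.png

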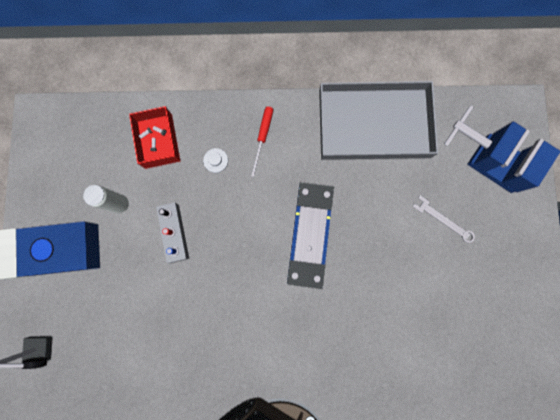

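View pics/side0.png

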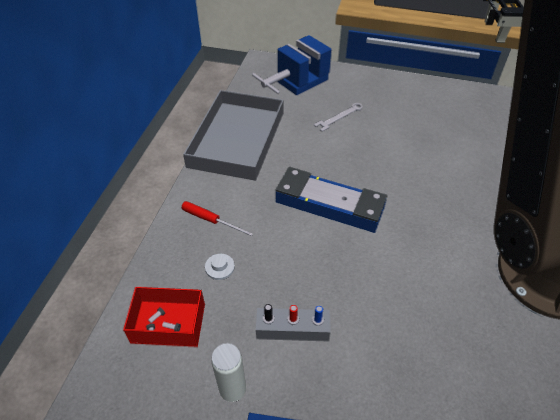

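The top view shows the stand around (172,232), with the red pin in the middle hole at (167,231). The fixture is at (311,236), with its yellow marks at the far end near (298,214) and (329,217). There is a dark spot near (310,248), possibly the hole. The side view agrees: red pin (293,314), marks (318,178) and (306,200), spot (344,198). I'll look at enlarged crops next.

```bash
python3 - <<'E'
import cv2,numpy as np
t=cv2.imread("pics/top0.png"); s=cv2.imread("pics/side0.png")
f=lambda im,x,y,w,h,k: cv2.resize(im[y:y+h,x:x+w],None,fx=k,fy=k,interpolation=cv2.INTER_CUBIC)
a=f(t,280,175,60,120,5); b=f(t,150,195,40,75,5)
o=np.zeros((600,800,3),np.uint8); o[:600,:300]=a; o[:375,300:500]=b
c=f(s,250,300,85,45,3.5);o[400:400+c.shape[0],300:300+c.shape[1]]=c
cv2.imwrite("pics/crop1.png",o)
E
cat > h.py <<'E'
import cv2,numpy as np
def ray(c,uv):
    u=cv2.undistortPoints(np.array([[uv]],float),c["intrinsics"],c["D"])[0,0]
    T=c["pose"]; return T[:3,3],T[:3,:3]@np.r_[u,1]
def at(c,uv,z):
    o,d=ray(c,uv); return o+d*(z-o[2])/d[2]
def proj(c,P):
    T=np.linalg.inv(c["pose"]); R=cv2.Rodrigues(T[:3,:3])[0]
    return cv2.projectPoints(np.atleast_2d(P).astype(float),R,T[:3,3],c["intrinsics"],c["D"])[0][:,0]
E
```

```text
(no output)
```

View pics/crop1.png

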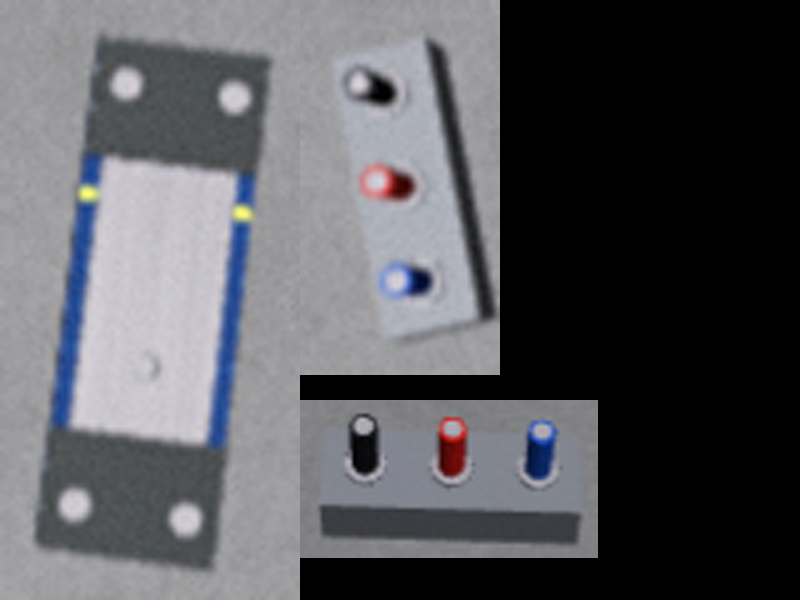

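Crop positions: marks at (88,193) and (242,213), hole dimple at (149,367), clamp corners at (98,38), (270,58), (213,568) and (38,545). The red pin's top is at (377,182) in the top crop and (452,430) in the side crop.

```bash
python3 - <<'E'
import numpy as np
from h import *
t=dict(np.load("top0.npz"));s=dict(np.load("side0.npz"))
A=lambda x,y:(280+(x+.5)/5-.5,175+(y+.5)/5-.5)
m=[at(t,A(88,193),.04),at(t,A(242,213),.04)]; mark=(m[0]+m[1])/2
cor=[at(t,A(*p),.048) for p in((98,38),(270,58),(213,568),(38,545))]
h=at(t,A(149,367),.04)
print("marks",m,mark,"dist",np.linalg.norm(m[0]-m[1]))
print("corners",cor, [np.linalg.norm(cor[i]-cor[(i+1)%4]) for i in range(4)])
mid=np.mean(cor,0); ax=(cor[2]+cor[3]-cor[0]-cor[1])/2; ax/=np.linalg.norm(ax); yaw=np.degrees(np.arctan2(ax[1],ax[0]))
print("mid",mid,"axis",ax,"yaw",yaw,"mark rel",(mark-mid)@ax,"hole rel",(h-mid)@ax, np.cross(ax,h-mid)[2],"hole",h)
print("side hole",at(s,(344,198),.04),"side marks",at(s,(318,178),.04),at(s,(306,200),.04))
print("pin top",at(t,(165,231),.087),"side",at(s,(293.1,308.2),.087))
B=lambda x,y:(150+(x-300+.5)/5-.5,195+(y+.5)/5-.5)
k=[at(t,B(*p),.087) for p in((358,84),(377,182),(398,281))]; print("pins",k)
c=[at(t,B(*p),.04) for p in((333,60),(428,38),(482,318),(388,340))];print("stand",np.mean(c,0),np.degrees(np.arctan2(*(c[1]+c[0]-c[2]-c[3])[[1,0]])))
E
```

```text
marks [array([ 0.5868215 , -0.05075228,  0.04      ]), array([ 0.57535275, -0.13010085,  0.04      ])] [ 0.58108713 -0.09042657  0.04      ] dist 0.08017310914228977
corners [array([ 0.66696672, -0.05718213,  0.048     ]), array([ 0.65508593, -0.14607565,  0.048     ]), array([ 0.39634659, -0.10927731,  0.048     ]), array([ 0.4085123 , -0.02198128,  0.048     ])] [np.float64(0.08968394928539863), np.float64(0.2613429993295261), np.float64(0.08813967244228468), np.float64(0.26084054065498563)]
mid [ 0.53172789 -0.08362909  0.048     ] axis [-9.90448721e-01  1.37881583e-01  2.12612575e-16] yaw 172.07471894703738 mark rel -0.04982504405955901 hole rel 0.03506510042844 0.001446124786847222 hole [ 0.49679831 -0.08022657  0.04      ]
side hole [ 0.49895177 -0.0786602   0.04      ] side marks [ 0.5753159  -0.13083588  0.04      ] [ 0.5886872  -0.04869998  0.04      ]
pin top [0.54146619 0.2781002  0.087     ] side [0.54387232 0.27805661 0.087     ]
pins [array([0.59036578, 0.28903179, 0.087     ]), array([0.54146619, 0.2781002 , 0.087     ]), array([0.4927825 , 0.26633017, 0.087     ])]
stand [0.54189307 0.27654385 0.04      ] 12.5218819036529
```

```bash
cat >> h.py <<'E'
from scipy.spatial.transform import Rotation as Ro
from plant import r
def go(p,jaw):
    """dp mm in tool axes and twist deg to bring TCP to p, jaw (tool y) to heading jaw (mod 180)"""
    s=r.get_state(); R=Ro.from_euler("xyz",s["eef_rot"],degrees=True).as_matrix()
    d=R.T@(np.array(p)-s["tcp_pos"])*1e3
    h=np.degrees(np.arctan2(R[1,1],R[0,1])); tw=-((jaw-h+90)%180-90)
    print("t",round(s["time_s"],2),"tcp",s["tcp_pos"].round(4),"jaw",h.round(1),"toolx",R[:,0].round(3),"F",s["contact_force"].round(1),"w",s["gripper_width"].round(4),"j6",s["joints"].round(0)); print("dp",d.round(1),"twist",tw.round(1))
E
python3 -c "
from h import *
go((.543,.278,.19),102.5)"
```

```text
Traceback (most recent call last):
  File "h.py", line 17, in go
    print("t",round(s["time_s"],2),"tcp",s["tcp_pos"].round(4),"jaw",h.round(1),"toolx",R[:,0].round(3),"F",s["contact_force"].round(1),"w",s["gripper_width"].round(4),"j6",s["joints"].round(0)); print("dp",d.round(1),"twist",tw.round(1))
                                                                                                                                            ^^^^^^^^^^^^^^^^^^^^^^^^
AttributeError: 'float' object has no attribute 'round'
```

```bash
sed -i 's/s\["gripper_width"\].round(4)/round(s["gripper_width"],4)/' h.py
python3 -c "
from h import *
go((.543,.278,.19),102.5)"
```

```text
t 0.1 tcp [ 0.1772 -0.6509  0.2427] jaw 105.2 toolx [-0.001  0.001 -1.   ] F [-0.6  0.3 -0.2] w 0.0874 j6 [-58.  21.   1.  -0. -70. -17.]
dp [ 53.8 800.2 596.9] twist 2.7
```

```bash

for i in 1 2; do python3 -m jog '{"fingers":[1,1,1,1,1],"dp":[[0,25,40],[0,50,80],[0,75,120],[0,100,160],[0,127,202]],"twist":[0,0,0,0,0]}'; done
for i in 1 2 3; do python3 -m jog '{"fingers":[1,1,1,1,1],"dp":[[3,36,13],[7,73,26],[11,110,39],[14,146,52],[17,182,65]],"twist":[0.5,1,1,1,1]}'; done
python3 -c "
from h import *
go((.543,.278,.19),102.5)"
```

```text
time_s: 0.6
tcp_pos: [0.3395, -0.4738, 0.2426]
eef_rot: [101.7, 89.9, 116.9]
contact_force: [0.4, -0.9, 0.5]
gripper_width: 0.0876
time_s: 1.1
tcp_pos: [0.5019, -0.2966, 0.2426]
eef_rot: [105.4, 89.9, 120.6]
contact_force: [1.0, 0.2, -0.5]
gripper_width: 0.0874
time_s: 1.6
tcp_pos: [0.5166, -0.1023, 0.2256]
eef_rot: [114.1, 89.9, 128.3]
contact_force: [0.2, 0.8, -0.1]
gripper_width: 0.0878
time_s: 2.1
tcp_pos: [0.5346, 0.0917, 0.2086]
eef_rot: [123.2, 89.8, 136.4]
contact_force: [0.4, -0.6, 0.4]
gripper_width: 0.0877
time_s: 2.6
tcp_pos: [0.556, 0.2853, 0.1915]
eef_rot: [137.5, 89.8, 149.7]
contact_force: [0.8, 0.2, 0.6]
gripper_width: 0.0875
t 2.6 tcp [0.556  0.2853 0.1915] jaw 102.2 toolx [-0.002  0.001 -1.   ] F [0.8 0.2 0.6] w 0.0875 j6 [  45.   18.  -10.   -0.  -62. -123.]
dp [  1.5  -4.3 -14.3] twist -0.3
```

```bash

python3 -m jog '{"fingers":[1,0.6,0.6,0.6,0.6],"dp":[[0,-4,-14],[0,-4,-14],[0,-4,-14],[0,-4,-14],[0,-4,-14]],"twist":[0,0,0,0,0]}'
python3 -c "
from h import *
c=r.capture('wrist'); np.savez('w1.npz',**c); cv2.imwrite('pics/w1.png',c['frame'][:,:,::-1])
print('expected pin top',proj(c,[[.543,.278,.087],[.543,.278,.045]]))
go((.543,.278,.068),102.5)"
```

```text
time_s: 3.1
tcp_pos: [0.5436, 0.2779, 0.1918]
eef_rot: [127.0, 89.8, 139.2]
contact_force: [-0.4, -0.1, -0.1]
gripper_width: 0.061
expected pin top [[276.52493215 218.58644076]
 [276.51314267 203.92426506]]
t 3.15 tcp [0.5436 0.2779 0.1917] jaw 102.2 toolx [-0.002  0.002 -1.   ] F [-0.3  0.2 -0.3] w 0.0574 j6 [  45.   17.  -12.   -0.  -61. -123.]
dp [ 1.237e+02 -1.000e-01 -3.000e-01] twist -0.3
```

View pics/w1.png

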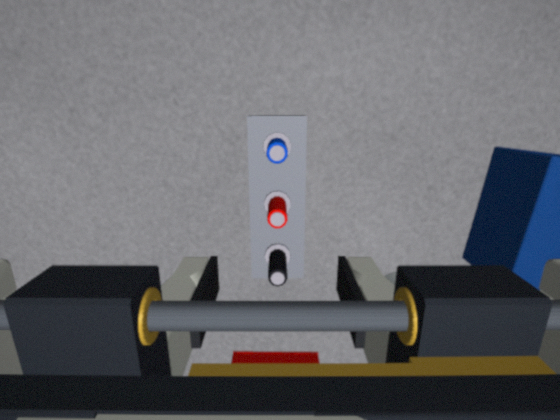

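The red pin's top appears at (277,219) against a predicted (276.5,218.6), so the position is confirmed to about 1 mm. I'll go down and grip.

```bash

python3 -m jog '{"fingers":[0.6,0.6,0.6,0.6,0.6],"dp":[[25,0,0],[50,0,0],[75,0,0],[100,0,0],[118,0,0]],"twist":[0,0,0,0,0]}' 60
python3 -m jog '{"fingers":[0.4,0.2,0,0,0],"dp":[[5,0,0],[5,0,0],[5,0,0],[5,0,0],[5,0,0]],"twist":[0,0,0,0,0]}' 60
python3 -m jog '{"fingers":[0,0,0,0,0],"dp":[[0,0,0],[0,0,0],[0,0,0],[0,0,0],[0,0,0]],"twist":[0,0,0,0,0]}' 60
python3 -c "
from h import *
go((.543,.278,.068),102.5)"
```

```text
time_s: 3.65
tcp_pos: [0.5431, 0.2774, 0.0722]
eef_rot: [148.6, 89.8, 160.7]
contact_force: [-0.9, 0.2, -0.1]
gripper_width: 0.0526
time_s: 4.15
tcp_pos: [0.5435, 0.2778, 0.0683]
eef_rot: [115.5, 89.8, 127.7]
contact_force: [-0.1, -0.0, 0.4]
gripper_width: 0.018
time_s: 4.65
tcp_pos: [0.5435, 0.2778, 0.0684]
eef_rot: [115.6, 89.8, 127.8]
contact_force: [-0.3, 0.2, 0.7]
gripper_width: 0.0148
t 4.65 tcp [0.5435 0.2778 0.0684] jaw 102.1 toolx [-0.002  0.002 -1.   ] F [-0.3  0.2  0.7] w 0.0148 j6 [  45.   24.  -20.   -0.  -47. -123.]
dp [ 0.4  0.3 -0.5] twist -0.4
```

```bash

python3 -m jog '{"fingers":[0,0,0,0,0],"dp":[[-10,0,0],[-30,0,0],[-50,0,0],[-75,0,0],[-90,0,0]],"twist":[0,0,0,0,0]}'
python3 -c "
from h import *
go((.580,-.090,.158),82.1)"
```

```text
time_s: 5.15
tcp_pos: [0.5443, 0.278, 0.1611]
eef_rot: [71.6, 89.8, 83.7]
contact_force: [1.3, -0.3, -1.2]
gripper_width: 0.0151
t 5.15 tcp [0.5443 0.278  0.1611] jaw 102.1 toolx [ 0.     0.004 -1.   ] F [ 1.3 -0.3 -1.2] w 0.0151 j6 [  45.   18.  -14.   -0.  -58. -123.]
dp [   1.8 -367.3  -42.5] twist 20.0
```

```bash

python3 -m jog '{"fingers":[0,0,0,0,0],"dp":[[0,-37,-4],[0,-74,-8],[0,-111,-13],[0,-147,-17],[0,-184,-21]],"twist":[0,0,0,0,0]}'
python3 -m jog '{"fingers":[0,0,0,0,0],"dp":[[0,-37,-4],[0,-74,-8],[0,-111,-13],[0,-147,-17],[2,-184,-21]],"twist":[4,8,12,16,20]}'
python3 -m jog '{"fingers":[0,0,0,0,0],"dp":[[0,0,0],[0,0,0],[0,0,0],[0,0,0],[0,0,0]],"twist":[0,0,0,0,0]}'
python3 -c "
from h import *
go((.580,-.090,.110),82.1)
for n in('wrist','side'):
  c=r.capture(n);np.savez(n+'2.npz',**c); cv2.imwrite('pics/%s2.png'%n,c['frame'][:,:,::-1]); T=r.get_state()['tcp_pos']; print(n,proj(c,[T-[0,0,.0524],T+[0,0,.0186],[.581,-.090,.04],[.4968,-.0795,.04]]).round(1).tolist())
"
```

```text
time_s: 5.65
tcp_pos: [0.5626, 0.0924, 0.1614]
eef_rot: [60.4, 89.8, 72.5]
contact_force: [0.5, -0.7, -1.5]
gripper_width: 0.0151
time_s: 6.15
tcp_pos: [0.581, -0.0934, 0.1599]
eef_rot: [65.0, 89.7, 57.0]
contact_force: [1.1, 1.0, -1.2]
gripper_width: 0.0148
time_s: 6.65
tcp_pos: [0.5811, -0.0924, 0.1601]
eef_rot: [62.7, 89.7, 54.8]
contact_force: [-0.0, -0.0, -0.9]
gripper_width: 0.0146
t 6.65 tcp [ 0.5811 -0.0924  0.1601] jaw 82.1 toolx [ 0.003  0.004 -1.   ] F [-0.  -0.  -0.9] w 0.0146 j6 [  10.   16.  -17.   -0.  -56. -108.]
dp [50.1  2.  -1.6] twist 0.0
wrist [[275.6, 245.6], [275.6, 311.6], [278.7, 212.6], [277.2, 102.0]]
side [[314.1, 168.7], [315.6, 146.6], [312.5, 188.8], [344.9, 197.9]]
```

```bash
python3 -c "
import cv2,numpy as np
w=cv2.imread('pics/wrist2.png'); s=cv2.imread('pics/side2.png')
a=cv2.resize(w[60:330,160:400],None,fx=1.8,fy=1.8,interpolation=2)
b=cv2.resize(s[110:240,265:395],None,fx=2.8,fy=2.8,interpolation=2)
o=np.zeros((490,800,3),np.uint8);o[:486,:432]=a;o[:364,436:800]=b;cv2.imwrite('pics/crop2.png',o)"
```

```text
(no output)
```

View pics/crop2.png

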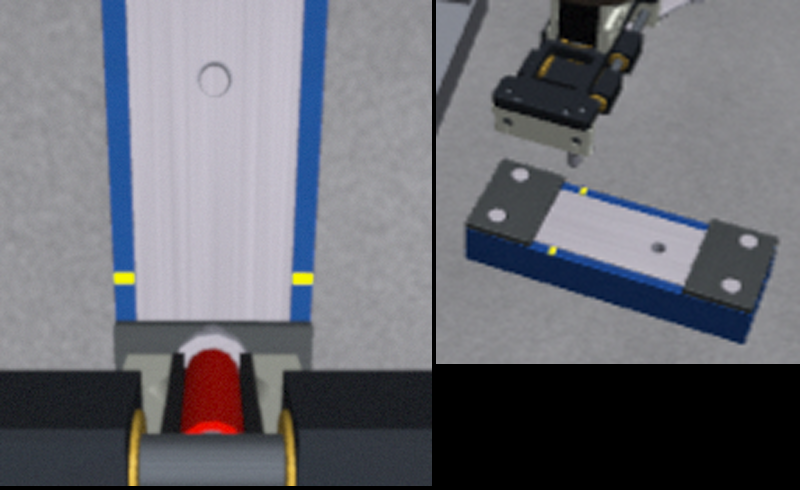

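Wrist view: marks at (124,278) and (303,278), hole at (214,79). The pin hangs upright on the centre line at column 212. I'll convert these to world positions.

```bash
python3 -c "
from h import *
c=dict(np.load('wrist2.npz')); f=lambda x,y:(160+(x+.5)/1.8-.5,60+(y+.5)/1.8-.5)
a,b,h=[at(c,f(*p),.04) for p in((124,278),(303,278),(214,79))]; m=(a+b)/2
print(m,h,np.linalg.norm(a-b),np.linalg.norm(h-m),np.degrees(np.arctan2(*(h-m)[[1,0]])))
s=dict(np.load('side2.npz'));g=lambda x,y:(265+(x-436+.5)/2.8-.5,110+(y+.5)/2.8-.5)
print('side hole',at(s,g(658,247),.04),(at(s,g(584,190),.04)+at(s,g(552,251),.04))/2)
# pin handle at row 390 of crop (handle front), TCP depth
cam=c['pose']; T=r.get_state()['tcp_pos']; print(cam[:3,3],T,(np.linalg.inv(cam)@np.r_[T,1]))
go((.581,-.0902,.097),82.1)"
```

```text
[ 0.58229871 -0.09043197  0.04      ] [ 0.49808143 -0.07859608  0.04      ] 0.08035938378276175 0.08504492284075343 172.0000563840867
side hole [ 0.4990975  -0.07899367  0.04      ] [ 0.58286444 -0.09157793  0.04      ]
[ 0.5009558  -0.08121798  0.30094353] [ 0.58108146 -0.09261463  0.15994658] [-8.86439273e-04  3.49858237e-02  1.58761929e-01  1.00000000e+00]
t 6.75 tcp [ 0.5811 -0.0926  0.1599] jaw 82.1 toolx [ 0.003  0.004 -1.   ] F [-0.9 -0.3 -0.8] w 0.0149 j6 [  10.   16.  -17.   -0.  -56. -108.]
dp [63.   2.1 -0.5] twist -0.0
```

```bash

python3 -m jog '{"fingers":[0,0,0,0,0],"dp":[[20,1,0],[40,1.3,0],[55,1.3,0],[61,1.3,0],[61,1.3,0]],"twist":[0,0,0,0,0]}'
python3 -m jog '{"fingers":[0,0,0,0,0],"dp":[[0.5,0,0],[1,0,0],[1.5,0,0],[2,0,0],[2.5,0,0]],"twist":[0,0,0,0,0]}'
python3 -m jog '{"fingers":[0,0,0,0,0],"dp":[[0.3,0,0],[0.6,0,0],[0.9,0,0],[1.2,0,0],[1.5,0,0]],"twist":[0,0,0,0,0]}'
python3 -c "
from h import *
go((.581,-.0902,.097),82.1)"
```

```text
time_s: 7.25
tcp_pos: [0.581, -0.0909, 0.0982]
eef_rot: [82.6, 89.8, 74.7]
contact_force: [0.8, 0.0, -0.9]
gripper_width: 0.0149
time_s: 7.75
tcp_pos: [0.5811, -0.0909, 0.096]
eef_rot: [76.0, 89.8, 68.2]
contact_force: [-0.8, -0.4, -0.5]
gripper_width: 0.015
time_s: 8.25
tcp_pos: [0.5811, -0.0909, 0.0945]
eef_rot: [76.9, 89.8, 69.0]
contact_force: [-0.0, -0.4, -1.1]
gripper_width: 0.0149
t 8.25 tcp [ 0.5811 -0.0909  0.0945] jaw 82.1 toolx [ 0.001  0.004 -1.   ] F [-0.  -0.4 -1.1] w 0.0149 j6 [  10.   20.  -21.   -0.  -48. -108.]
dp [-2.5  0.7 -0.2] twist 0.0
```

Still not touching: the tip should be about 2 mm up.

```bash

python3 -m jog '{"fingers":[0,0,0,0,0],"dp":[[0.3,0,0],[0.6,0,0],[0.9,0,0],[1.2,0,0],[1.4,0,0]],"twist":[0,0,0,0,0]}'
python3 -m jog '{"fingers":[0,0,0,0,0],"dp":[[0.1,0,0],[0.2,0,0],[0.3,0,0],[0.4,0,0],[0.5,0,0]],"twist":[0,0,0,0,0]}'
python3 -m jog '{"fingers":[0,0,0,0,0],"dp":[[0.1,0,0],[0.2,0,0],[0.3,0,0],[0.3,0,0],[0.3,0,0]],"twist":[0,0,0,0,0]}'
```

```text
time_s: 8.75
tcp_pos: [0.5812, -0.0909, 0.093]
eef_rot: [76.3, 89.8, 68.4]
contact_force: [1.1, -0.5, -0.8]
gripper_width: 0.0146
time_s: 9.25
tcp_pos: [0.5812, -0.0909, 0.0925]
eef_rot: [76.3, 89.8, 68.4]
contact_force: [-0.6, 0.4, -1.3]
gripper_width: 0.015
time_s: 9.75
tcp_pos: [0.5812, -0.0909, 0.0923]
eef_rot: [76.0, 89.8, 68.1]
contact_force: [0.2, 0.0, 0.4]
gripper_width: 0.0147
```

```bash

python3 -m jog '{"fingers":[0,0,0,0,0],"dp":[[0.1,0,0],[0.2,0,0],[0.2,0,0],[0.2,0,0],[0.2,0,0]],"twist":[0,0,0,0,0]}'
python3 -c "
from h import *
go((.4985,-.0793,.092),82.1)"
```

```text
time_s: 10.25
tcp_pos: [0.5812, -0.0909, 0.0922]
eef_rot: [73.8, 89.8, 65.9]
contact_force: [-0.9, 0.2, 2.1]
gripper_width: 0.0151
t 10.25 tcp [ 0.5812 -0.0909  0.0922] jaw 82.1 toolx [ 0.002  0.004 -1.   ] F [-0.9  0.2  2.1] w 0.0151 j6 [  10.   20.  -21.   -0.  -48. -108.]
dp [  0.1   0.1 -83.5] twist 0.0
```

```bash

python3 -m jog '{"fingers":[0,0,0,0,0],"dp":[[0.2,0,-2],[0.2,0,-4],[0.2,0,-6],[0.2,0,-8],[0.2,0,-10]],"twist":[0,0,0,0,0]}'
python3 -m jog '{"fingers":[0,0,0,0,0],"dp":[[0.2,0,-3],[0.2,0,-6],[0.2,0,-9],[0.2,0,-12],[0.2,0,-15]],"twist":[0,0,0,0,0]}'
```

```text
time_s: 10.75
tcp_pos: [0.5715, -0.0895, 0.0922]
eef_rot: [65.2, 89.7, 57.4]
contact_force: [1.5, 0.2, 2.4]
gripper_width: 0.0146
time_s: 11.25
tcp_pos: [0.5566, -0.0874, 0.0922]
eef_rot: [60.0, 89.7, 52.1]
contact_force: [2.7, 0.3, 4.1]
gripper_width: 0.015
```

```bash

python3 -m jog '{"fingers":[0,0,0,0,0],"dp":[[0.2,0,-3],[0.2,0,-6],[0.2,0,-9],[0.2,0,-12],[0.2,0,-15]],"twist":[0,0,0,0,0]}'
python3 -m jog '{"fingers":[0,0,0,0,0],"dp":[[0.2,0,-3],[0.2,0,-6],[0.2,0,-9],[0.2,0,-12],[0.2,0,-15]],"twist":[0,0,0,0,0]}'
python3 -c "
from h import *
go((.4985,-.0793,.092),82.1)"
```

```text
time_s: 11.75
tcp_pos: [0.5418, -0.0853, 0.0921]
eef_rot: [54.6, 89.7, 46.7]
contact_force: [3.2, -0.2, 4.8]
gripper_width: 0.0147
time_s: 12.25
tcp_pos: [0.527, -0.0831, 0.0921]
eef_rot: [50.1, 89.7, 42.3]
contact_force: [3.6, -0.3, 5.5]
gripper_width: 0.0147
t 12.25 tcp [ 0.527  -0.0831  0.0921] jaw 82.1 toolx [ 0.004  0.004 -1.   ] F [ 3.6 -0.3  5.5] w 0.0147 j6 [  12.   16.  -28.   -0.  -45. -110.]
dp [ -0.   -0.1 -28.8] twist 0.0
```

```bash

python3 -m jog '{"fingers":[0,0,0,0,0],"dp":[[0.1,0,-3],[0.1,0,-6],[0.1,0,-9],[0.1,0,-12],[0.1,0,-15]],"twist":[0,0,0,0,0]}'
for i in 1 2; do python3 -m jog '{"fingers":[0,0,0,0,0],"dp":[[0.3,0,-1],[0.3,0,-2],[0.3,0,-3],[0.3,0,-4],[0.3,0,-5]],"twist":[0,0,0,0,0]}'; done
python3 -c "
from h import *
go((.4985,-.0793,.092),82.1)"
```

```text
time_s: 12.75
tcp_pos: [0.5122, -0.081, 0.0921]
eef_rot: [46.4, 89.6, 38.6]
contact_force: [2.4, 0.3, 5.5]
gripper_width: 0.0152
time_s: 13.25
tcp_pos: [0.5076, -0.0803, 0.092]
eef_rot: [41.0, 89.6, 33.2]
contact_force: [3.2, -0.6, 6.0]
gripper_width: 0.0147
time_s: 13.75
tcp_pos: [0.501, -0.0797, 0.091]
eef_rot: [59.9, 89.7, 52.0]
contact_force: [0.8, 0.8, -1.4]
gripper_width: 0.0152
t 13.75 tcp [ 0.501  -0.0797  0.091 ] jaw 82.1 toolx [ 0.003  0.004 -1.   ] F [ 0.8  0.8 -1.4] w 0.0152 j6 [  13.   14.  -32.   -0.  -44. -111.]
dp [-1.   0.1 -2.5] twist 0.0
```

The tip has dropped 1 mm and the load has gone, so it is over the hole. I'll ease it to the centre while lowering.

```bash

python3 -m jog '{"fingers":[0,0,0,0,0],"dp":[[0.3,0,-0.5],[0.6,0,-1],[0.9,0,-1.5],[1.2,0,-2],[1.5,0,-2]],"twist":[0,0,0,0,0]}'
python3 -m jog '{"fingers":[0,0,0,0,0],"dp":[[0.3,0,0],[0.6,0,0],[0.9,0,0],[1.2,0,0],[1.5,0,0]],"twist":[0,0,0,0,0]}'
python3 -c "
from h import *
go((.4985,-.0793,.0684),82.1); print(r.get_state()['moment'])"
```

```text
time_s: 14.25
tcp_pos: [0.4988, -0.0794, 0.0893]
eef_rot: [64.3, 89.7, 56.5]
contact_force: [0.2, 0.6, -0.4]
gripper_width: 0.0151
time_s: 14.75
tcp_pos: [0.4988, -0.0794, 0.0878]
eef_rot: [63.9, 89.7, 56.0]
contact_force: [0.4, -0.4, -0.2]
gripper_width: 0.0152
t 14.75 tcp [ 0.4988 -0.0794  0.0878] jaw 82.1 toolx [ 0.003  0.004 -1.   ] F [ 0.4 -0.4 -0.2] w 0.0152 j6 [  13.   14.  -32.   -0.  -44. -111.]
dp [19.4  0.  -0.3] twist 0.0
[-0.09628055 -0.00593642  0.01483731]
```

```bash

for i in 1 2; do python3 -m jog '{"fingers":[0,0,0,0,0],"dp":[[0.3,0,0],[0.6,0,0],[0.9,0,0],[1.2,0,0],[1.4,0,0]],"twist":[0,0,0,0,0]}'; done
python3 -c "
from h import *
go((.4985,-.0793,.0684),82.1); print(r.get_state()['moment'])"
```

```text
time_s: 15.25
tcp_pos: [0.4988, -0.0794, 0.0864]
eef_rot: [63.8, 89.7, 56.0]
contact_force: [-0.3, -0.3, -0.7]
gripper_width: 0.0149
time_s: 15.75
tcp_pos: [0.4988, -0.0794, 0.0849]
eef_rot: [64.4, 89.7, 56.5]
contact_force: [0.7, 0.4, -0.6]
gripper_width: 0.0148
t 15.75 tcp [ 0.4988 -0.0794  0.0849] jaw 82.1 toolx [ 0.003  0.004 -1.   ] F [ 0.7  0.4 -0.6] w 0.0148 j6 [  13.   14.  -32.   -0.  -43. -111.]
dp [16.5  0.  -0.3] twist 0.0
[-0.06951892 -0.02654566 -0.00104811]
```

```bash

for i in 1 2 3; do python3 -m jog '{"fingers":[0,0,0,0,0],"dp":[[0.7,0,0],[1.4,0,0],[2.1,0,0],[2.8,0,0],[3.5,0,0]],"twist":[0,0,0,0,0]}'; done
```

```text
time_s: 16.25
tcp_pos: [0.4988, -0.0794, 0.0814]
eef_rot: [64.7, 89.7, 56.8]
contact_force: [-0.3, -0.2, -0.2]
gripper_width: 0.0152
time_s: 16.75
tcp_pos: [0.4988, -0.0794, 0.0778]
eef_rot: [64.4, 89.7, 56.5]
contact_force: [-0.0, 0.4, -1.4]
gripper_width: 0.0154
time_s: 17.25
tcp_pos: [0.4988, -0.0794, 0.0743]
eef_rot: [64.5, 89.7, 56.7]
contact_force: [0.5, 0.6, -0.9]
gripper_width: 0.0151
```

```bash

python3 -m jog '{"fingers":[0,0,0,0,0],"dp":[[1,0,0],[2,0,0],[3,0,0],[4,0,0],[5,0,0]],"twist":[0,0,0,0,0]}'
python3 -m jog '{"fingers":[0,0,0,0,0],"dp":[[0.2,0,0],[0.4,0,0],[0.6,0,0],[0.8,0,0],[1,0,0]],"twist":[0,0,0,0,0]}'
python3 -m jog '{"fingers":[0,0,0,0,0],"dp":[[0.1,0,0],[0.2,0,0],[0.3,0,0],[0.4,0,0],[0.4,0,0]],"twist":[0,0,0,0,0]}'
```

```text
time_s: 17.75
tcp_pos: [0.4988, -0.0794, 0.0692]
eef_rot: [64.8, 89.7, 56.9]
contact_force: [-0.2, -0.0, -1.1]
gripper_width: 0.0149
time_s: 18.25
tcp_pos: [0.4989, -0.0794, 0.0683]
eef_rot: [63.4, 89.7, 55.5]
contact_force: [-0.6, 1.5, 3.4]
gripper_width: 0.0147
time_s: 18.75
tcp_pos: [0.499, -0.0794, 0.0683]
eef_rot: [60.7, 89.7, 52.8]
contact_force: [-1.6, 0.7, 6.1]
gripper_width: 0.0148
```

Seated at TCP z = 0.0683, 24 mm below the touch height, with force rising. One more light push, then release and retreat.

```bash

python3 -m jog '{"fingers":[0,0,0,0,0],"dp":[[0.2,0,0],[0.4,0,0],[0.4,0,0],[0.4,0,0],[0.4,0,0]],"twist":[0,0,0,0,0]}'
python3 -m jog '{"fingers":[0.2,0.3,0.45,0.45,0.45],"dp":[[0,0,0],[0,0,0],[0,0,0],[0,0,0],[0,0,0]],"twist":[0,0,0,0,0]}'
python3 -m jog '{"fingers":[0.45,0.45,0.45,0.45,0.45],"dp":[[-10,0,0],[-30,0,0],[-60,0,0],[-90,0,0],[-120,0,0]],"twist":[0,0,0,0,0]}'
python3 -m jog '{"fingers":[0.45,0.45,0.45,0.45,0.45],"dp":[[-10,0,30],[-20,0,60],[-30,0,90],[-30,0,110],[-30,0,110]],"twist":[0,0,0,0,0]}'
python3 -c "
from h import *
o=np.zeros((600,800,3),np.uint8)
w=r.capture('wrist');s=r.capture('side');t=r.capture('top')
print(proj(s,[[.4988,-.0794,.04],[.4988,-.0794,.087]]),proj(w,[[.4988,-.0794,.04],[.4988,-.0794,.087]]))
o[:300,:400]=cv2.resize(w['frame'],(400,300))
o[:300,410:800]=cv2.resize(s['frame'][150:240,270:387],(390,300),interpolation=2)
o[310:600,:390]=cv2.resize(s['frame'][280:370,230:351],(390,290),interpolation=2)
o[310:600,410:797]=cv2.resize(t['frame'][70:310,80:400],(387,290),interpolation=2)
cv2.imwrite('pics/end.png',o[:,:,::-1]); go((.4985,-.0793,.2),82)"
```

```text
time_s: 19.25
tcp_pos: [0.4989, -0.0794, 0.0683]
eef_rot: [59.1, 89.7, 51.3]
contact_force: [-3.0, 1.2, 7.6]
gripper_width: 0.0148
time_s: 19.75
tcp_pos: [0.499, -0.0794, 0.0681]
eef_rot: [60.0, 89.7, 52.2]
contact_force: [0.9, 0.9, -0.8]
gripper_width: 0.0383
time_s: 20.25
tcp_pos: [0.4984, -0.0799, 0.1901]
eef_rot: [56.0, 89.7, 48.1]
contact_force: [1.1, 0.6, -0.2]
gripper_width: 0.0395
time_s: 20.75
tcp_pos: [0.6093, -0.0954, 0.2207]
eef_rot: [48.5, 89.7, 40.6]
contact_force: [-1.9, 0.1, -0.9]
gripper_width: 0.0398
[[344.11023397 197.79763531]
 [346.01987498 184.59933   ]] [[276.38530644  71.66622335]
 [276.47131615  65.26980697]]
t 20.9 tcp [ 0.6066 -0.095   0.2204] jaw 82.1 toolx [ 0.003  0.004 -1.   ] F [-0.2  0.8 -0.8] w 0.0392 j6 [   9.   16.   -9.   -0.  -65. -107.]
dp [  20.2    0.7 -109.3] twist 0.1
```

View pics/end.png

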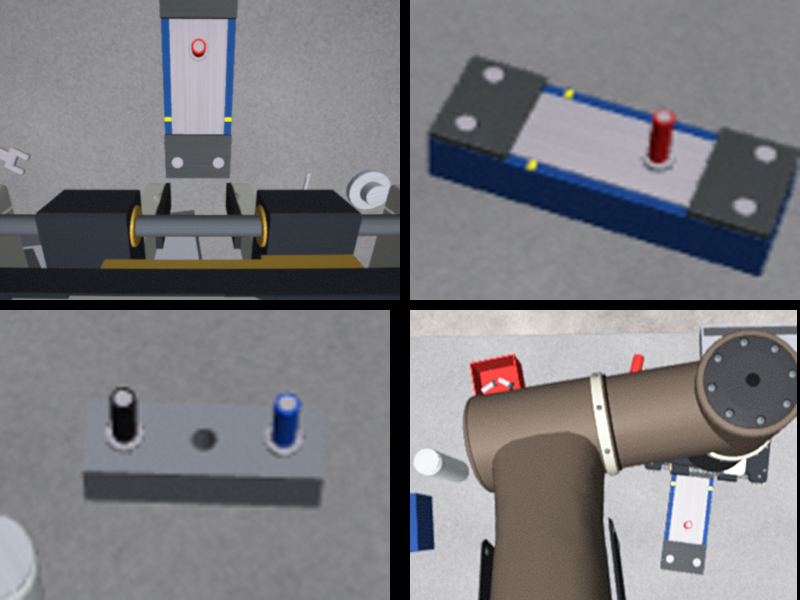

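The red pin stands upright in the hole with its collar on the plate. Its top in the side view is at full-frame (345.9,184.8), against (346.0,184.6) predicted for a pin that is home. The black and blue pins are still in the stand, and the middle hole is empty. I'll let the arm settle and hand in.

```bash

python3 -m jog '{"fingers":[0.45,0.45,0.45,0.45,0.45],"dp":[[0,0,0],[0,0,0],[0,0,0],[0,0,0],[0,0,0]],"twist":[0,0,0,0,0]}'
python3 -c "
from plant import r
print(r.close_job())"
```

```text
time_s: 21.4
tcp_pos: [0.6065, -0.095, 0.2206]
eef_rot: [61.6, 89.7, 53.8]
contact_force: [-0.3, 1.0, -0.2]
gripper_width: 0.0394
the job is handed in; nothing more can be done
None
```

The red pin is fully home in the blind hole, and I handed the job in at about 21 s of the 64 s allowed.

- **Slide:** I took the pin from the stand's middle hole and touched its tip down within about 2 mm of the start mark. I then slid it about 80 mm along the centre line at roughly 3 to 7 N until it dropped into the hole.
- **Seating:** I pushed it in until it stopped 23.9 mm below the touch-down height (24 mm is home). The highest force reading, taken at the end of each move, was about 8 N. I then released it and backed away.
- **Last checks:** The final pictures show the pin upright with its collar on the plate, and its top within about 0.2 px of where a home pin should appear. The black and blue pins are still in the stand, and the gripper is empty and clear.
- **Disagreements:** The gripper read 14.8 mm on the 16 mm handle throughout, but the grip held. At the approach, the wrist camera and the arm's own position differed by about 1 mm sideways, so I split the difference and the pin went in without side load.
- **Not checked:** In the last pictures the arm hid or the crops left out parts of the bench, so I did not re-measure the screwdriver, wrench, flange or spray can. There was no sign of contact with any of them.

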